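# Isolate the drive stand and hold the cast lever level over its spindle

### The arm

A 7-joint arm with a two-finger parallel gripper is mounted at the origin on the work surface. World frame = base frame: x ahead of the robot, y to its left, z up, the work surface at z = 0. Lengths are in m, angles in rad, forces in N, time in s.
With the tool pointing down it reaches from about 0.425 to 0.925 m from the base axis. Payload 6.8 kg.
Tool frame: the origin (TCP) lies between the finger pads, 19 mm behind the fingertips; this is the grasp point; z points along the fingers, y is the line along which they close (so a half turn about z gives the same grasp; the last joint's range is limited). The gripper opens to 85 mm and grips with 20 to 120 N. Pads are 22 mm wide; open, the fingers measure 114 mm over their backs; the gripper's body (76 mm by 85 mm) begins 54 mm behind the grasp point. The pads swing forward as they close: fully open they stand 13 mm farther back than shut.
Start: joints at [1.182, 0.477, 0.022, 1.555, -0.011, 1.109, -0.083], TCP at [0.187, -0.649, 0.25] pointing down, gripper open.
Joint ranges: [-2.96, 2.96], [-0.34, 2.1], [-1.41, 1.46], [0.24, 2.44], [-1.37, 4.51], [0.17, 1.92], [-2.96, 2.96]. Speed limits (rad/s): [2.39, 2.39, 3.14, 3.14, 3.14, 3.14, 3.14].

### API

Orientations are given as a rotation vector (axis times angle).
In Python, from bench import get_obs, viewer, r gives the robot as it stands. The module is installed in compiled form; this text tells all that it offers.
- The arm moves only by the tool play_rows, never from a script. Its argument "commands" is a list that holds one entry, the list of rows, each a list of 5 numbers: the gripper's target within -1 to 1 (shut at 1, half-way at 0, fully open at -1), then the shift along the tool's x, y, z scaled (see below), then the turn about the tool's z scaled (see below). A call has 1 to 12 rows; each row is the pose to reach, as a shift and turn from the pose commanded when the call began, along the tool's axes at that moment; what a row does not reach only later rows make up. The controller multiplies each number of a shift by 0.2 m and each number of a turn by pi/2 rad. A row lasts 1/12 s, in which the tool goes at most 41.7 mm and 7.16 degrees, less where a joint would pass 70% of its speed; a pose out of reach is approached as far as the arm can. A call with a number of a shift or a turn outside -1 to 1 is refused whole. A call with a gripper value outside its range is refused whole. The fingers move at their own pace and stop on an object; "grip_force" is the grip in N (left out, the last holds). Time passes only in rows, so rows that repeat a pose let the fingers close. It gives the time, the measured TCP pose, the force, the opening and the grip force at its end, in the units of the state.
- get_obs(): the state, without advancing time (a new reading comes with each control period).
- viewer.grab_frame(name): name is "side" or "top"; returns a dict with "pixels" (480x640x3 uint8, red, green, blue), "fovy" (degrees; the focal length in pixels is half the picture's height over the tangent of half this angle, whatever the lens; pixels are square), "cx", "cy" (the principal point, pixels), "distortion" ([k1, k2, p1, p2, k3] as OpenCV has them; the pictures are not rectified), "world_to_cam" (4x4, takes a point from world to camera coordinates). Camera axes: x right, y up, looking along -z (the intrinsics and any distortion apply to the point x, -y, -z); pixel columns grow to the right and rows downward; lengths in m; the calibration is good to about 2 mm. A picture is of the moment at which its call begins. There is no depth.
- r.hand_in(): hands the job in; it is judged then, once.
Trained networks look in a picture, given as the dict that the camera call returned (one of the last four; its "shot" number tells which), for a name from the list of things; names that differ only in an ending like _2 or _b are one class to them, and where a whole thing is asked for, a point or a joint stands for the part that bears it (a point fixed in the world has none). Each returns a list of dicts, best first, with "score" (0 to 1); they miss things now and then, are a little off and sometimes report something else, mostly with a low value. They report only what shows in the picture. A call takes as long as a camera call.
- viewer.trace(picture, thing): "pixels" (480x640 bool, what is visible of it) and "rect" ([left, top, right, bottom] in pixels, round what is visible of it).
The state is a dict: "clock": time; "joints": joint angles; "qvel": joint speeds; "tau": joint torques, N m; "tcp_pos": TCP position; "orientation": TCP orientation; "contact_force": force on the tool from outside, world axes, zero at the start; "moment": the same for the moment, N m; "grip_width": finger opening in m; "gripper_force": force on a finger pad.
Only numpy, scipy, OpenCV 4.12 (cv2) and the standard library are available. Lean on these libraries where they do the work, as an engineer would, in place of code of your own. Each camera call takes 0.05 s, during which the arm holds its last target. There are 200 camera calls.

### The job

Before work on the drive stand, turn the red isolator handle from the green on mark round to the red off mark, right to its stop, and leave it off. Only then pick up the cast lever from the bench by its balance point, the yellow band, and hold it level over the drive stand for fitting: the hub's bore straight above the spindle, the small eye above the brass fork, and about 40 mm of air between the spindle tip and the lever's underside. Keep the lever from hitting the stand, leave everything else on the bench where it is, and finish still holding the lever there.

Things in the scene. Friction and masses are not known exactly. Their poses are not given: they have to be found in the camera images.
- lever: dark blue-grey cast lever, about 0.55 kg, 225 mm long, lying flat on the bench: heavy round hub (56 mm dia, 36 mm tall, 26 mm vertical bore), straight arm 18 mm wide, 26 mm tall, small eye (30 mm dia, 28 mm tall). Origin on the underside below the balance point; x along the arm to the hub, z up. Arm free to grip 29 mm hubward and 108 mm eyeward of there
- lever_balance (a point): the lever's balance point (centre of mass along its length), inside the arm 13 mm above the underside, at the middle of a yellow painted band 30 mm long round the arm
- lever_hub (a point): centre of the hub's bore at the underside, 58.6 mm from the balance point along the lever's +x
- lever_eye (a point): centre of the small eye at the underside, 123.4 mm from the balance point along the lever's -x
- stand: fixed drive stand: dark base plate 250 x 70 x 12 mm; at its +x end a grey gear housing (66 mm square, top at 57 mm) with a steel spindle (18 mm dia), at its -x end a grey upright with two brass fork tines (44 mm over both). Origin on the bench, 58.6 mm from the spindle axis and 123.4 mm from the fork: a lever held in place has its origin above this one, x axes alike
- spindle_top (a point): centre of the spindle's tip, 90 mm above the bench
- fork_top (a point): between the tops of the fork tines, 68 mm above the bench
- isolator_base: fixed grey isolator box 96 x 96 x 60 mm with a yellow plate on top (upper face at 64 mm) and a black gland on its -x side. Origin under its centre on the bench, z up. From the centre the green (on) dot lies along +x, the red (off) dot 60 degrees anticlockwise of it seen from above
- isolator (a joint): angle of the red handle about its vertical axis: 0 = on (handle along the base's x, white pointer at the green dot), growing anticlockwise seen from above to 1.047 = off (stop, pointer at the red dot). Over-centre spring: it snaps to the nearer stop with at most 0.07 N m; friction 0.02 N m
- isolator_grip (a point): on the handle's turning axis, 97 mm above the bench, a good height to grip. The handle is an upright red bar 60 mm long (along this point's x), 14 mm thick, 72 to 110 mm above the bench, on a red disc of 40 mm dia (top at 72 mm)
- regulator: black compressed-air regulator lying on the bench, 160 x 50 x 61 mm, brass inlet and red drain tip; loose, to be left alone. Origin under its middle
- die_grinder: red and aluminium die grinder lying down, 250 x 36 x 36 mm; loose, to be left alone. Origin under its middle
- wrench: steel open-ended wrench lying flat; loose, to be left alone. Origin under its middle
- collet: standing steel collet, 34 mm dia, 42 mm tall; loose, to be left alone. Origin under its middle
- coupling: standing brass hose coupling, 34 mm dia, 36 mm tall; loose, to be left alone. Origin under its middle
- tin: blue tin, 66 mm dia, 75 mm tall; loose, to be left alone. Origin under its middle

How it is judged:
On the way, in this order (a step that is already met when the one before it is completed fails the run):
1. the isolator handle is turned to off (value of joint isolator above 0.93 rad), for 0.2 s.
2. the lever is lifted clear of the bench, held at its balance point (value of joint isolator above 0.93 rad and horizontal distance between the grasp point and lever_balance below 0.025 m and contact force between lever and the fingers above 2 N and height (world z) of each of lever_hub, lever_eye above 0.05 m), for 0.2 s.
At the end, for the whole second after the job is handed in: Isolator off (over 0.93 rad). Lever in the fingers (over 2 N), tool centre within 25 mm of its balance point, level within 0.07 rad, hub within 15 mm of the spindle axis, eye within 22 mm of the fork, hub underside 15 to 75 mm above the spindle tip, still (under 0.02 m/s, 0.1 rad/s), off the stand (value of joint isolator above 0.93 rad and horizontal distance between the grasp point and lever_balance below 0.025 m and contact force between lever and the fingers above 2 N and horizontal distance between lever_hub and spindle_top below 0.015 m and horizontal distance between lever_eye and fork_top below 0.022 m and z of lever_hub in the frame of spindle_top between 0.015 and 0.075 m and angle between lever's own z axis and vertical below 0.07 rad and linear speed of lever below 0.02 m/s and angular speed of lever below 0.1 rad/s and contact force between lever and stand below 0.05 N); the arm keeps its last pose, push and grip.
It fails at once if the lever is lifted while the isolator is not off (height (world z) of lever_balance above 0.04 m and value of joint isolator below 0.9 rad).
It fails at once if the lever hits the stand (over 4 N) (contact force between lever and stand above 4 N).
It fails at once if a bystander is moved more than 25 mm (distance of any of regulator, die_grinder, wrench, collet, coupling, tin from where it was at the start of the episode above 0.025 m).
It also fails if it takes over 58 s, if anything falls off the work surface, if the arm or the gripper's body presses on something with over 40 N, if the wrist force passes 120 N, or if a joint passes its speed limit or range.

## Working session

There is one attempt and no reset: what is moved stays moved. The work goes in short steps, Python scripts to look and compute and a tool call to move; the robot and the scene stay as the last step left them, time stands still between calls to the robot, and variables do not carry over. Pictures are saved under pics/ and viewed, at most 10 in all, crops included, and the job is handed in when it is done.

Besides the shell and the picture viewer there is one more tool, called after "Call:" as name([rows], argument=value, ...), one row to a line, values as JSON. play_rows: Moves the arm, as the interface text tells. Shifts and turns lie within -1 to 1; 1 stands for 0.2 m of shift or pi/2 rad of turn. Its arguments: {"type":"object","properties":{"commands":{"type":"array","items":{"type":"array","items":{"type":"array","items":{"type":"number","minimum":-1,"maximum":1}}}},"grip_force":{"type":"number"}},"required":["commands"]}

```bash
mkdir -p pics; cat > h.py <<'E'
import numpy as np, cv2
from scipy.spatial.transform import Rotation as R
from bench import get_obs, viewer, r
def K(p):
    f=240/np.tan(np.radians(p["fovy"])/2)
    return np.array([[f,0,p["cx"]],[0,f,p["cy"]],[0,0,1.]])
F=np.diag([1.,-1,-1,1])
def proj(p,X):
    M=F@np.array(p["world_to_cam"]); X=np.atleast_2d(np.array(X,float))
    return cv2.projectPoints(X,cv2.Rodrigues(M[:3,:3])[0],M[:3,3],K(p),np.array(p["distortion"],float))[0][:,0]
def ray(p,uv):
    M=F@np.array(p["world_to_cam"])
    n=cv2.undistortPoints(np.array(uv,float).reshape(-1,1,2),K(p),np.array(p["distortion"],float))[:,0]
    d=np.c_[n,np.ones(len(n))]@M[:3,:3]
    return -M[:3,:3].T@M[:3,3], d
def at_z(p,uv,z):
    c,d=ray(p,uv); return c+d*((z-c[2])/d[:,2])[:,None]
def tri(p,a,q,b):
    c1,d1=ray(p,a);c2,d2=ray(q,b);d1=d1[0];d2=d2[0]
    s=np.linalg.lstsq(np.c_[d1,-d2],c2-c1,rcond=None)[0]
    A=c1+s[0]*d1;B=c2+s[1]*d2
    return (A+B)/2,np.linalg.norm(A-B)
def save(p,n,box=None,k=1):
    im=p["pixels"][:,:,::-1]
    if box: im=im[box[1]:box[3],box[0]:box[2]]
    cv2.imwrite("pics/"+n,cv2.resize(im,None,fx=k,fy=k,interpolation=cv2.INTER_CUBIC))
E
python3 - <<'E'
from h import *
t=viewer.grab_frame("top");s=viewer.grab_frame("side")
save(t,"t0.png");save(s,"s0.png")
o=get_obs();print(o["clock"],o["tcp_pos"],o["orientation"])
for n,p in(("t",t),("s",s)):
    M=np.array(p["world_to_cam"]);print(n,-M[:3,:3].T@M[:3,3],p["fovy"],p["distortion"])
    for th in["lever","stand","isolator_base","isolator","regulator","die_grinder","wrench","collet","coupling","tin"]:
        print(th,[(round(x["score"],2),x["rect"],np.argwhere(x["pixels"]).mean(0)[::-1].round(1)) for x in viewer.trace(p,th)[:2]])
E
```

```text
0.1 [ 0.18690839 -0.64808608  0.24914463] [-3.10911008e+00 -4.39466118e-01  5.52328575e-04]
t [0.48504981 0.02549994 1.20675664] 57.87916172787433 [0.01862862 0.         0.         0.         0.        ]
lever [(0.61, [302.6, 220.9, 351.9, 298.8], array([324.9, 257.6]))]
stand [(0.6, [211.5, 195.7, 246.1, 290.7], array([227.3, 241.9]))]
isolator_base [(0.93, [405.0, 237.0, 454.0, 284.3], array([431.6, 260. ]))]
isolator [(0.55, [430.4, 250.6, 448.0, 269.3], array([436.7, 258.4]))]
regulator [(0.77, [501.3, 223.8, 529.6, 282.2], array([512.9, 250.2]))]
die_grinder [(0.83, [112.1, 192.5, 137.3, 283.3], array([124.8, 244.7]))]
wrench [(0.92, [317.9, 140.7, 332.3, 202.8], array([326.1, 175.3])), (0.5, [299.7, 222.5, 348.2, 299.9], array([324.5, 256.7]))]
collet [(0.25, [411.6, 168.1, 441.4, 195.5], array([426.3, 180.1]))]
coupling [(0.56, [381.2, 183.0, 395.6, 197.8], array([389., 188.]))]
tin [(0.66, [410.4, 166.7, 441.6, 195.5], array([425.7, 179.7]))]
s [0.14004969 0.97331547 0.68773026] 52.86645714399066 [-0.10685535  0.          0.          0.          0.        ]
lever [(0.85, [291
[... 168 characters left out ...]
 288.2]))]
isolator_base [(0.57, [344.0, 195.7, 385.2, 242.7], array([365.7, 221.2]))]
isolator [(0.71, [286.6, 225.7, 298.4, 240.0], array([290.6, 233.4])), (0.48, [357.7, 200.9, 376.5, 217.4], array([366.2, 206.5]))]
regulator [(0.95, [359.7, 187.4, 398.9, 205.9], array([379.6, 195.6])), (0.4, [222.7, 280.6, 234.7, 297.8], array([229. , 288.5]))]
die_grinder [(0.71, [141.9, 387.7, 253.4, 473.4], array([200.7, 432. ]))]
wrench [(0.76, [220.3, 254.7, 278.9, 273.1], array([247.6, 261.4]))]
collet [(0.45, [223.0, 282.0, 235.6, 298.1], array([228.7, 289.2]))]
coupling []
tin [(0.6, [289.0, 265.5, 379.1, 288.9], array([328.8, 275.9])), (0.59, [288.6, 201.3, 307.7, 229.9], array([298.1, 212.3]))]
```

View pics/t0.png

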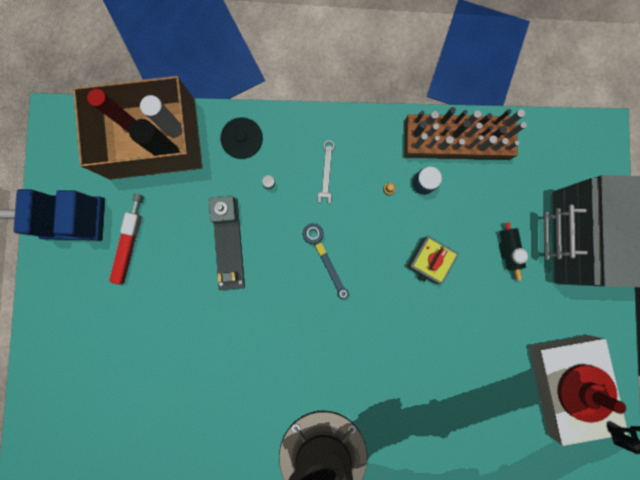

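View pics/s0.png

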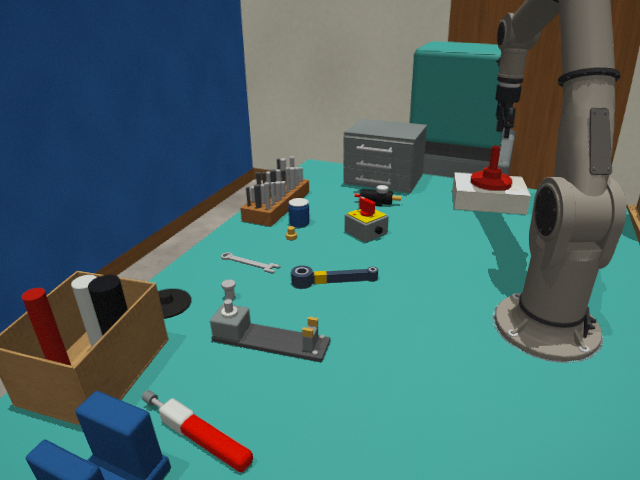

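The top picture shows the lever (hub at 314,233; eye at 343,294), the stand (spindle 222,208; fork 228,280) and the isolator (434,260). The side view shows the same things. I'll enlarge them to get landmarks.

```bash
python3 - <<'E'
from h import *
t=viewer.grab_frame("top");s=viewer.grab_frame("side")
np.save("t.npy",t,allow_pickle=True);np.save("s.npy",s,allow_pickle=True)
def c(p,x,y,w,h,W,H): return cv2.resize(p["pixels"][y:y+h,x:x+w,::-1],(W,H),interpolation=cv2.INTER_CUBIC)
# scale 5 for top; scale 4 side
A=np.hstack([c(t,290,215,66,90,264,360),c(t,200,190,52,90,208,360),c(t,404,230,52,60,208,240) if 0 else cv2.copyMakeBorder(c(t,400,230,60,60,300,300),0,60,0,0,cv2.BORDER_CONSTANT)])
B=np.hstack([c(s,285,255,100,40,300,120),c(s,205,295,130,70,260,140)[:120] if 0 else cv2.copyMakeBorder(c(s,340,190,60,60,240,240),0,0,0,0,cv2.BORDER_CONSTANT)[:120]]) if 0 else np.hstack([c(s,285,255,100,60,400,240),c(s,340,190,60,60,240,240)])
B=cv2.copyMakeBorder(B,0,0,0,A.shape[1]-B.shape[1],cv2.BORDER_CONSTANT)
cv2.imwrite("pics/m1.png",np.vstack([A,B]))
print(A.shape,B.shape)
# sub-pixel aids: yellow band
for n,p,b in(("t",t,(300,225,350,290)),("s",s,(295,260,345,295))):
    hsv=cv2.cvtColor(p["pixels"],cv2.COLOR_RGB2HSV);m=cv2.inRange(hsv,(18,120,80),(35,255,255))
    k=np.argwhere(m[b[1]:b[3],b[0]:b[2]]);print(n,"band",k.mean(0)[::-1]+b[:2],len(k))
E
```

```text
(360, 772, 3) (240, 772, 3)
t band [320.07246377 248.55072464] 69
s band [320.24836601 276.91503268] 153
```

View pics/m1.png

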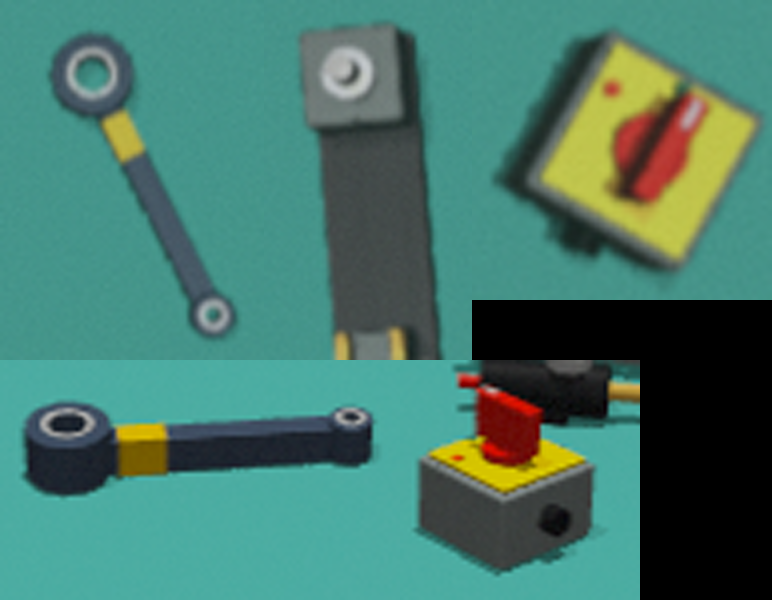

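Landmarks read from the crops: hub bore top (312.4,232.6) and side (301.6,270.4); eye top (342.9,293.4) and side (372.1,268.6); spindle tip top (220.1,207.1); isolator plate centre (434.4,259.8) with +x pointing up and right.

```bash
python3 - <<'E'
from h import *
t=np.load("t.npy",allow_pickle=True).item();s=np.load("s.npy",allow_pickle=True).item()
hub,e=tri(t,[312.4,232.6],s,[301.6,270.4]);eye,e2=tri(t,[342.9,293.4],s,[372.1,268.6])
print("hub",hub,e,"eye",eye,e2)
H=at_z(t,[[312.4,232.6]],.036)[0];E_=at_z(t,[[342.9,293.4]],.028)[0]
d=H-E_;print("topz",H,E_,np.linalg.norm(d[:2]),"yaw",np.degrees(np.arctan2(d[1],d[0])),"bal",H+(E_-H)*58.6/182)
# brass
for n,p,b in(("t",t,(210,265,246,292)),("s",s,(295,310,325,355))):
    hsv=cv2.cvtColor(p["pixels"],cv2.COLOR_RGB2HSV);m=cv2.inRange(hsv,(15,110,70),(35,255,255))[b[1]:b[3],b[0]:b[2]]
    nn,l,st,c=cv2.connectedComponentsWithStats(m)
    print(n,[(c[i]+b[:2],st[i]) for i in range(1,nn) if st[i][4]>4])
print("spindle",at_z(t,[[220.1,207.1]],.09))
P=np.array([(612,35),(762,122),(680,268),(530,180)])-[472,0];uv=(P+.5)/5-.5+[400,230]
C=at_z(t,uv,.064);print("iso",C.mean(0),np.linalg.norm(C-np.roll(C,1,0),axis=1))
x=(C[0]+C[1]-C[2]-C[3]);y=(C[0]+C[3]-C[1]-C[2]);print("yaw",np.degrees(np.arctan2(x[1],x[0])),np.degrees(np.arctan2(y[1],y[0])))
# side view spindle & iso check crop
im=s["pixels"][:,:,::-1]
cv2.imwrite("pics/m2.png",np.hstack([cv2.resize(im[275:365,200:335],None,fx=4,fy=4,interpolation=2),cv2.resize(t["pixels"][265:295,205:250,::-1],(240,160),interpolation=2).repeat(1,0) if 0 else cv2.copyMakeBorder(cv2.resize(t["pixels"][262:296,208:248,::-1],(240,204),interpolation=2),0,156,0,0,cv2.BORDER_CONSTANT)]))
E
```

```text
hub [0.59335542 0.04157322 0.03626782] 0.0038044003438371713 eye [ 0.43250896 -0.04395656  0.02858375] 0.001416467639540159
topz [0.5951469  0.04230469 0.036     ] [ 0.43315693 -0.04376818  0.028     ] 0.18343743045586344 yaw 27.98380182847161 bal [0.54298969 0.01459112 0.03342418]
t [(array([233.11538462, 275.96153846]), array([22,  7,  4,  9, 26], dtype=int32)), (array([219.1 , 276.95]), array([ 8,  9,  3,  8, 20], dtype=int32))]
s [(array([312.4375, 321.3   ]), array([13,  7, 10, 10, 80], dtype=int32)), (array([307.47674419, 332.06976744]), array([ 7, 18, 11, 10, 86], dtype=int32))]
spindle [[0.65079815 0.28190707 0.09      ]]
iso [ 0.52802621 -0.2809876   0.064     ] [0.08868216 0.09065943 0.08883745 0.09040999]
yaw -29.06972149132954 60.75413364552582
```

View pics/m2.png

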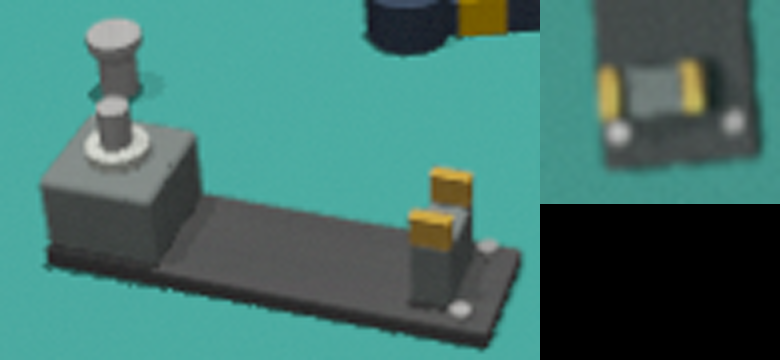

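The stand crop shows the spindle tip at side (228.1,300.4), and the fork tops centred at top (226.5,276.5) and side (310.4,323.2).

```bash
python3 - <<'E'
from h import *
t=np.load("t.npy",allow_pickle=True).item();s=np.load("s.npy",allow_pickle=True).item()
S=tri(t,[220.1,207.1],s,[227.7,300.2]);Fk=tri(t,[226.2,276.2],s,[310,322.9]);I=tri(t,[434.4,259.8],s,[366.7,215.7])
print("sp",S,"fork",Fk,"iso",I)
a=at_z(t,[[220.1,207.1]],.09)[0];b=at_z(t,[[226.2,276.2]],.068)[0];d=a-b
print(a,b,np.linalg.norm(d[:2]),"yaw",np.degrees(np.arctan2(d[1],d[0])),"org",a+(b-a)*58.6/182)
o=get_obs();Rm=R.from_rotvec(o["orientation"]).as_matrix();print("tool yaw",np.degrees(np.arctan2(Rm[1,0],Rm[0,0])))
g=np.array([.529,-.282,.097+.08]);print("shift",Rm.T@(g-o["tcp_pos"]),(Rm.T@(g-o["tcp_pos"]))/.2)
E
```

```text
sp (array([0.6514279 , 0.28245439, 0.08864173]), np.float64(0.0009505501222286472)) fork (array([0.47131314, 0.2630837 , 0.06745977]), np.float64(0.0033050596511325333)) iso (array([ 0.52671653, -0.28407588,  0.05469738]), np.float64(0.003471381965689801))
[0.65079815 0.28190707 0.09      ] [0.47284846 0.26360667 0.068     ] 0.1788882313711979 yaw 5.871673777187441 org [0.59350226 0.27601475 0.08291648]
tool yaw 16.090875435182657
shift [ 0.43013356 -0.25744979  0.07300005] [ 2.1506678  -1.28724893  0.36500025]
```

Call:
play_rows([
  [[-1,0.757,-0.822,0,0.507],[-1,0.757,-0.822,0,0.507],[-1,0.757,-0.822,0,0.507],[-1,0.757,-0.822,0,0.507],[-1,0.757,-0.822,0,0.507],[-1,0.757,-0.822,0,0.507],[-1,0.757,-0.822,0,0.507],[-1,0.757,-0.822,0,0.507]],
], grip_force=40)

```text
clock: 1.87
tcp_pos: [0.2882, -0.4474, 0.2504]
orientation: [3.038, -0.799, 0.001]
contact_force: [-0.6, -0.7, 0.3]
grip_width: 0.0858
gripper_force: 0.0
```

```bash
cat >> h.py <<'E'
def goto(x,y,z=None,yaw=None):
    o=get_obs();Rm=R.from_rotvec(o["orientation"]).as_matrix();p=np.array(o["tcp_pos"])
    g=np.array([x,y,p[2] if z is None else z]);w=np.degrees(np.arctan2(Rm[1,0],Rm[0,0]))
    print("t",round(o["clock"],2),"tcp",p.round(4),"yaw",w.round(2),"cf",np.round(o["contact_force"],1),"w",o["grip_width"],"gf",o["gripper_force"],"tilt",np.degrees(np.arccos(-Rm[2,2])).round(2))
    print("shift/.2",(Rm.T@(g-p)/.2).round(4),"turn",None if yaw is None else ((w-yaw+180)%360-180)/90)
E
python3 -c "
from h import *
goto(.527,-.282,.19,-29.5)"
```

```text
t 1.87 tcp [ 0.2882 -0.4474  0.2504] yaw -29.46 cf [-0.6 -0.7  0.3] w 0.08582161420682181 gf 0.0 tilt 0.04
shift/.2 [ 0.6328 -1.3072  0.3024] turn 0.00039990742848961723
```

Call:
play_rows([
  [[-1,0.5,-1,0.2,0],[-1,0.5,-1,0.2,0],[-1,0.5,-1,0.2,0],[-1,0.5,-1,0.2,0],[-1,0.5,-1,0.2,0],[-1,0.5,-1,0.2,0],[-1,0.5,-1,0.2,0]],
])

```text
clock: 2.45
tcp_pos: [0.4769, -0.3202, 0.209]
orientation: [-3.039, 0.786, -0.001]
contact_force: [-0.3, -0.0, 1.0]
grip_width: 0.0853
gripper_force: 0.0
```

Call:
play_rows([
  [[-1,0.133,-0.307,0.1,0],[-1,0.133,-0.307,0.1,0],[-1,0.133,-0.307,0.1,0],[-1,0.133,-0.307,0.1,0]],
])

```text
clock: 2.78
tcp_pos: [0.5264, -0.2835, 0.1893]
orientation: [-3.039, 0.796, 0.002]
contact_force: [-0.5, -0.7, -0.8]
grip_width: 0.0854
gripper_force: 0.0
```

```bash
python3 -c "
from h import *
goto(.527,-.282,.1,-29.5)
t=viewer.grab_frame('top');s=viewer.grab_frame('side')
def c(p,x,y,w,h,W,H): return cv2.resize(p['pixels'][y:y+h,x:x+w,::-1],(W,H),interpolation=2)
cv2.imwrite('pics/m3.png',np.hstack([c(t,390,215,90,90,400,400),c(s,320,150,100,100,400,400)]))
T=get_obs()['tcp_pos'];print(proj(t,[T]),proj(s,[T,T+np.array([0,0,.019])*-1]))
"
```

```text
t 2.78 tcp [ 0.5264 -0.2835  0.1893] yaw -29.36 cf [-0.5 -0.7 -0.8] w 0.08543590595534747 gf 0.0 tilt 0.06
shift/.2 [-0.0006 -0.0079  0.4466] turn 0.00155957159536797
[[450.82103483 259.48554777]] [[368.33078195 173.27436615]
 [368.1215749  179.43645806]]
```

View pics/m3.png

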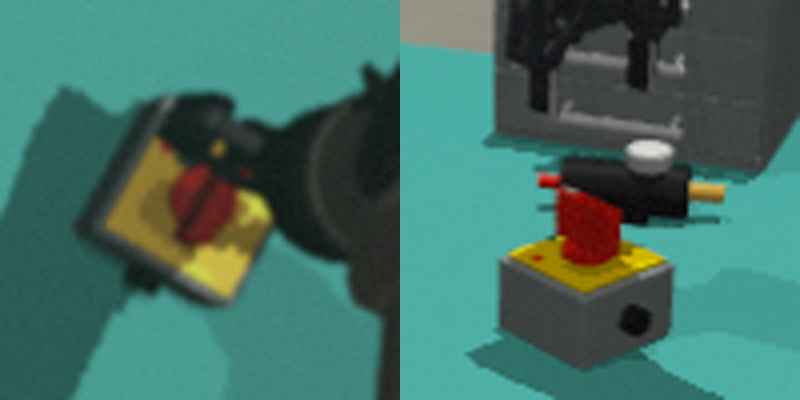

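The side view shows the fingers straddling the red handle, one at each side (about 538 and 638 in the crop), so they are aligned. Next I descend and close.

Call:
play_rows([
  [[-1,0,-0.008,0.15,0],[-1,0,-0.008,0.3,0],[-1,0,-0.008,0.4,0],[-1,0,-0.008,0.45,0],[-1,0,-0.008,0.45,0]],
])

```text
clock: 3.3
tcp_pos: [0.5244, -0.2833, 0.0982]
orientation: [3.037, -0.804, -0.006]
contact_force: [0.6, 0.6, 0.8]
grip_width: 0.0855
gripper_force: 0.0
```

Call:
play_rows([
  [[1,0,0,0,0],[1,0,0,0,0],[1,0,0,0,0],[1,0,0,0,0],[1,0,0,0,0],[1,0,0,0,0],[1,0,0,0,0],[1,0,0,0,0]],
], grip_force=30)

```text
clock: 3.97
tcp_pos: [0.527, -0.2828, 0.1008]
orientation: [3.037, -0.8, 0.001]
contact_force: [-2.2, 0.4, 6.0]
grip_width: 0.0136
gripper_force: 31.3
```

Gripped at 13.6 mm with little side load. Now I turn it 60° anticlockwise, which is −0.67 in tool units, with a bit of overtravel.

Call:
play_rows([
  [[1,0,0,0,-0.07],[1,0,0,0,-0.14],[1,0,0,0,-0.21],[1,0,0,0,-0.28],[1,0,0,0,-0.35],[1,0,0,0,-0.42],[1,0,0,0,-0.49],[1,0,0,0,-0.56],[1,0,0,0,-0.62],[1,0,0,0,-0.67],[1,0,0,0,-0.68],[1,0,0,0,-0.68]],
])

```text
clock: 4.97
tcp_pos: [0.5269, -0.282, 0.1008]
orientation: [-3.022, -0.855, -0.001]
contact_force: [-2.5, 0.9, 7.3]
grip_width: 0.0135
gripper_force: 31.5
```

```bash
python3 -c "
from h import *
goto(.527,-.282,.1,30.5);print(get_obs()['moment'])"
```

```text
t 4.97 tcp [ 0.5269 -0.282   0.1008] yaw 31.59 cf [-2.5  0.9  7.3] w 0.01353603822052484 gf 31.494553685188293 tilt 0.06
shift/.2 [0.0004 0.0005 0.0038] turn 0.01210061472599288
[ 0.50088291  0.5575664  -0.62132243]
```

Call:
play_rows([
  [[1,0,0,0,0],[-1,0,0,0,0],[-1,0,0,0,0],[-1,0,0,0,0],[-1,0,0,0,0],[-1,0,0,0,0],[-1,0,0,0,0],[-1,0,0,-0.2,0],[-1,0,0,-0.4,0],[-1,0,0,-0.55,0],[-1,0,0,-0.55,0]],
])

```text
clock: 5.88
tcp_pos: [0.5305, -0.2835, 0.217]
orientation: [3.015, 0.855, 0.013]
contact_force: [0.9, -0.0, 0.0]
grip_width: 0.085
gripper_force: 0.0
```

```bash
python3 -c "
from h import *
goto(.5425,.0148,.14,28)
s=viewer.grab_frame('side');save(s,'s4.png',(320,170,420,260),5)"
```

```text
t 5.88 tcp [ 0.5305 -0.2835  0.217 ] yaw 31.65 cf [ 0.9 -0.   0. ] w 0.0850093318693743 gf 0.0 tilt 0.65
shift/.2 [ 0.8315 -1.2418  0.3784] turn 0.04056537091327325
```

View pics/s4.png

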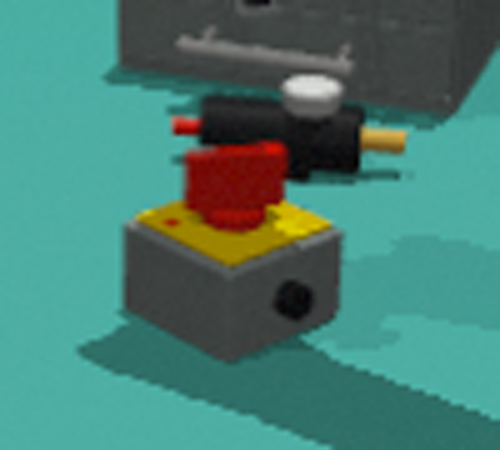

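The handle now points to the red dot (crop 190,155 towards 172,222), so the isolator is off. Next is the lever.

Call:
play_rows([
  [[-1,0.6,-0.9,0.15,0.0405],[-1,0.6,-0.9,0.15,0.0405],[-1,0.6,-0.9,0.15,0.0405],[-1,0.6,-0.9,0.15,0.0405],[-1,0.6,-0.9,0.15,0.0405],[-1,0.6,-0.9,0.15,0.0405],[-1,0.6,-0.9,0.15,0.0405],[-1,0.6,-0.9,0.15,0.0405]],
])

```text
clock: 6.6
tcp_pos: [0.5339, -0.0658, 0.1791]
orientation: [-3.047, -0.763, 0.003]
contact_force: [0.2, -1.2, 0.1]
grip_width: 0.0855
gripper_force: 0.0
```

```bash
python3 -c "
from h import *
goto(.5425,.0145,.12,28)
t=np.load('t.npy',allow_pickle=True).item();s=np.load('s.npy',allow_pickle=True).item()
print(at_z(t,[[320.1,248.55]],.026),at_z(s,[[320.25,276.9]],.018),tri(t,[320.1,248.55],s,[320.25,276.9]))"
```

```text
t 6.6 tcp [ 0.5339 -0.0658  0.1791] yaw 28.12 cf [ 0.2 -1.2  0.1] w 0.08551444100308113 gf 0.0 tilt 0.1
shift/.2 [ 0.2276 -0.3334  0.2953] turn 0.0013225374456343137
[[0.55294818 0.02043376 0.026     ]] [[0.54706958 0.02563825 0.018     ]] (array([0.55180985, 0.01965489, 0.01336287]), np.float64(0.003996289824634499))
```

Call:
play_rows([
  [[-1,0.244,-0.328,0.2,0.0013],[-1,0.244,-0.328,0.3,0.0013],[-1,0.244,-0.328,0.4,0.0013],[-1,0.244,-0.328,0.4,0.0013],[-1,0.244,-0.328,0.4,0.0013],[-1,0.244,-0.328,0.4,0.0013]],
])

```text
clock: 7.1
tcp_pos: [0.5472, 0.0122, 0.1005]
orientation: [3.049, 0.752, -0.0]
contact_force: [0.8, -0.5, 0.6]
grip_width: 0.0851
gripper_force: 0.0
```

```bash
python3 -c "
from h import *
goto(.546,.0165,.025,28)
t=viewer.grab_frame('top');s=viewer.grab_frame('side')
def c(p,x,y,w,h,W,H): return cv2.resize(p['pixels'][y:y+h,x:x+w,::-1],(W,H),interpolation=2)
cv2.imwrite('pics/m5.png',np.hstack([c(t,280,200,90,110,400,489),c(s,280,210,110,134,400,489)]))
T=get_obs()['tcp_pos'];print(proj(s,[T,[.546,.0165,.026]]))"
```

```text
t 7.1 tcp [0.5472 0.0122 0.1005] yaw 27.72 cf [ 0.8 -0.5  0.6] w 0.08514118982486724 gf 0.0 tilt 0.07
shift/.2 [ 0.0048 -0.0224  0.3773] turn -0.0030775721273840874
[[321.58788225 245.85594694]
 [321.98295002 272.52699197]]
```

View pics/m5.png

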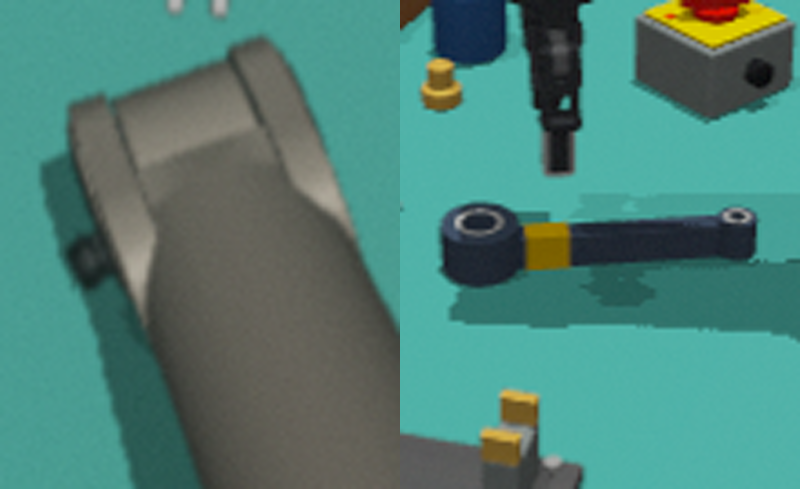

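The side crop shows a finger just above the arm at about 558, over the yellow band (525–570). I descend and grip.

Call:
play_rows([
  [[-1,0.005,-0.022,0.1,-0.003],[-1,0.005,-0.022,0.2,-0.003],[-1,0.005,-0.022,0.3,-0.003],[-1,0.005,-0.022,0.36,-0.003],[-1,0.005,-0.022,0.377,-0.003],[-1,0.005,-0.022,0.377,-0.003]],
])

```text
clock: 7.7
tcp_pos: [0.5457, 0.0183, 0.0247]
orientation: [3.047, 0.763, -0.001]
contact_force: [0.6, 0.5, 0.5]
grip_width: 0.0856
gripper_force: 0.0
```

Call:
play_rows([
  [[1,0,0,0,0],[1,0,0,0,0],[1,0,0,0,0],[1,0,0,0,0],[1,0,0,0,0],[1,0,0,0,0],[1,0,0,0,0],[1,0,0,0,0],[1,0,0,0,0]],
], grip_force=80)

```text
clock: 8.45
tcp_pos: [0.5463, 0.0186, 0.0255]
orientation: [3.046, 0.764, 0.002]
contact_force: [-0.2, -1.9, 7.0]
grip_width: 0.0164
gripper_force: 79.1
```

```bash
python3 -c "
from h import *
goto(.546,.0165,.17,28)"
```

```text
t 8.45 tcp [0.5463 0.0186 0.0255] yaw 28.15 cf [-0.2 -1.9  7. ] w 0.016377932911586693 gf 79.06310677528381 tilt 0.09
shift/.2 [-0.0057  0.0095 -0.7227] turn 0.001658700655680592
```

Call:
play_rows([
  [[1,0,0,-0.05,0],[1,0,0,-0.12,0],[1,0,0,-0.24,0],[1,0,0,-0.36,0],[1,0,0,-0.48,0],[1,0,0,-0.6,0],[1,0,0,-0.72,0],[1,0,0,-0.82,0],[1,0,0,-0.86,0],[1,0,0,-0.86,0],[1,0,0,-0.86,0],[1,0,0,-0.86,0]],
])

```text
clock: 9.45
tcp_pos: [0.5443, 0.0189, 0.1949]
orientation: [-3.047, -0.765, 0.005]
contact_force: [-0.3, -0.2, -5.9]
grip_width: 0.0164
gripper_force: 78.9
```

```bash
python3 -c "
from h import *
goto(.5935,.276,.2,6);print(get_obs()['moment'])
s=viewer.grab_frame('side');save(s,'s6.png',(270,190,400,290),5)
print([(x['score'],x['rect']) for x in viewer.trace(s,'lever')[:2]])"
```

```text
t 9.45 tcp [0.5443 0.0189 0.1949] yaw 28.17 cf [-0.3 -0.2 -5.9] w 0.01641462600334432 gf 78.93580913543701 tilt 0.18
shift/.2 [ 0.824  -1.017  -0.0266] turn 0.24637452502334597
[-0.01248474 -0.06281081  0.0031796 ]
[(0.78, [289.9, 208.4, 382.6, 229.0])]
```

View pics/s6.png

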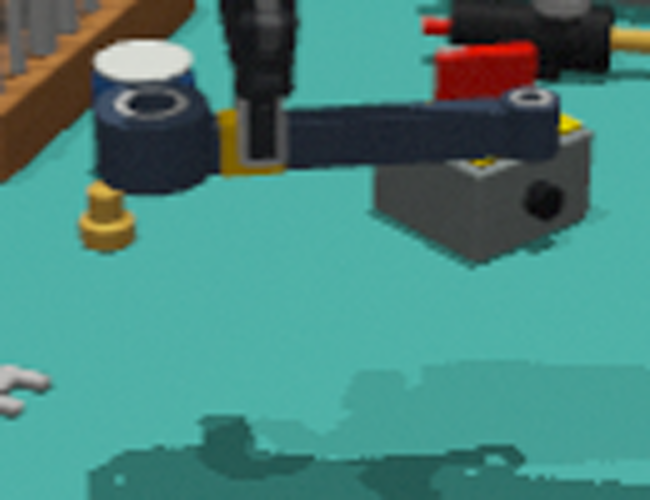

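The lever is up, held level by the band; the hub bore is at crop (150,104) and the eye at (531,98). The moment reading puts the centre of mass a few mm eyeward of the grip, well within tolerance. Next I carry it across.

Call:
play_rows([
  [[1,0.08,-0.1,-0.03,0.04],[1,0.16,-0.2,-0.03,0.08],[1,0.26,-0.3,-0.03,0.12],[1,0.36,-0.42,-0.03,0.16],[1,0.46,-0.54,-0.03,0.2],[1,0.54,-0.64,-0.03,0.22],[1,0.58,-0.7,-0.03,0.246],[1,0.6,-0.72,-0.03,0.246],[1,0.6,-0.72,-0.03,0.246]],
])

```text
clock: 10.3
tcp_pos: [0.5828, 0.2043, 0.2014]
orientation: [-3.137, -0.171, 0.003]
contact_force: [0.4, 0.4, -4.5]
grip_width: 0.0161
gripper_force: 79.0
```

```bash
python3 -c "
from h import *
goto(.5985,.2765,.2,6)"
```

```text
t 10.3 tcp [0.5828 0.2043 0.2014] yaw 6.26 cf [ 0.4  0.4 -4.5] w 0.016079844805435235 gf 78.98414254188538 tilt 0.1
shift/.2 [ 0.1175 -0.3501  0.007 ] turn 0.00286773252533534
```

Call:
play_rows([
  [[1,0.03,-0.08,0.0,0.003],[1,0.06,-0.18,0.0,0.003],[1,0.1,-0.28,0.0,0.003],[1,0.115,-0.34,0.0,0.003],[1,0.117,-0.35,0.0,0.003],[1,0.117,-0.35,0,0.003],[1,0.117,-0.35,0,0.003],[1,0.117,-0.35,0,0.003]],
])

```text
clock: 10.97
tcp_pos: [0.5996, 0.2724, 0.2023]
orientation: [3.136, 0.154, -0.001]
contact_force: [0.5, -0.2, -4.2]
grip_width: 0.0163
gripper_force: 79.1
```

```bash
python3 -c "
from h import *
goto(.5985,.2765,.157,6);print(get_obs()['moment'])
t=viewer.grab_frame('top');s=viewer.grab_frame('side')
np.save('t2.npy',t,allow_pickle=True);np.save('s2.npy',s,allow_pickle=True)
def c(p,x,y,w,h,k): return cv2.resize(p['pixels'][y:y+h,x:x+w,::-1],(w*k,h*k),interpolation=2)
cv2.imwrite('pics/m7.png',np.hstack([c(s,190,210,140,150,4),c(t,185,170,60,150,4)]))
"
```

```text
t 10.97 tcp [0.5996 0.2724 0.2023] yaw 5.64 cf [ 0.5 -0.2 -4.2] w 0.016266279068620413 gf 79.09381985664368 tilt 0.11
shift/.2 [-0.0032 -0.0214  0.2265] turn -0.0039985384681007945
[ 0.00993472 -0.04870612  0.0239775 ]
```

View pics/m7.png

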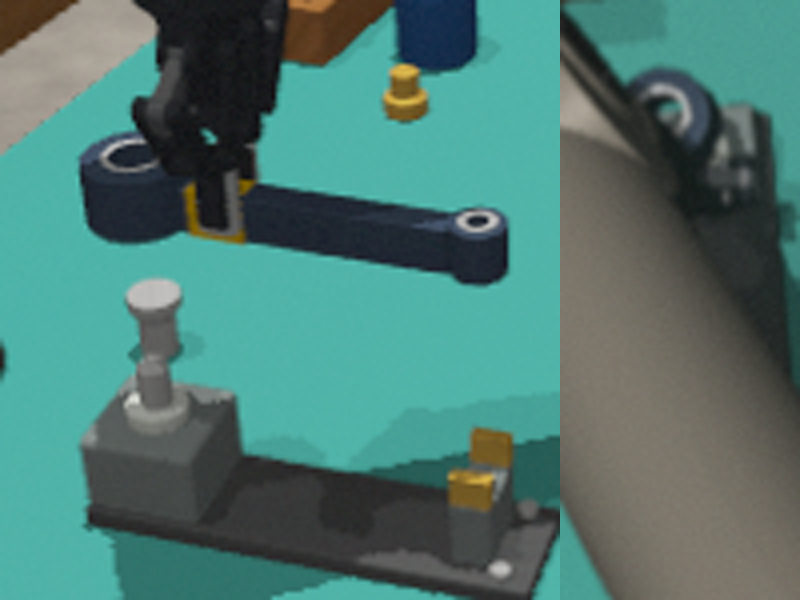

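The side view shows the hub bore at crop (131,155) and the eye at (478,221). The top view shows the bore at (104,113) beside the arm.

```bash
python3 -c "
from h import *
t=np.load('t2.npy',allow_pickle=True).item();s=np.load('s2.npy',allow_pickle=True).item()
hs=[222.4,248.4];es=[309.1,264.9];ht=[210.6,197.9]
print('tri',tri(t,ht,s,hs))
u=.2023-.0255
H=at_z(s,[hs],u+.036)[0];E=at_z(s,[es],u+.028)[0];print(H,E,np.linalg.norm((H-E)[:2]),np.degrees(np.arctan2(*(H-E)[1::-1])),at_z(t,[ht],u+.036))
S=at_z(s,[[227.7,300.2]],.09)[0];F=at_z(s,[[310,322.9]],.068)[0];print('stand side',S,F,np.degrees(np.arctan2(*(S-F)[1::-1])), np.linalg.norm((S-F)[:2]))
print('d hub',S-H,'d eye',F-E)
"
```

```text
tri (array([0.65323525, 0.27639732, 0.21204652]), np.float64(0.0007403479931215904))
[0.65200373 0.27747438 0.2128    ] [0.46958724 0.25908268 0.2048    ] 0.1833412968796781 5.757251701006203 [[0.6534399  0.27639849 0.2128    ]]
stand side [0.65077275 0.2841047  0.09      ] [0.46943592 0.2632181  0.068     ] 6.57044555863324 0.18253574668307804
d hub [-0.00123098  0.00663033 -0.1228    ] d eye [-0.00015132  0.00413542 -0.1368    ]
```

Call:
play_rows([
  [[1,-0.002,-0.015,0.03,-0.004],[1,-0.004,-0.028,0.08,-0.005],[1,-0.004,-0.028,0.13,-0.005],[1,-0.004,-0.028,0.18,-0.005],[1,-0.004,-0.028,0.21,-0.005],[1,-0.004,-0.028,0.227,-0.005],[1,-0.004,-0.028,0.227,-0.005],[1,-0.004,-0.028,0.227,-0.005],[1,-0.004,-0.028,0.227,-0.005]],
])

```text
clock: 11.82
tcp_pos: [0.5983, 0.2805, 0.1577]
orientation: [-3.137, -0.17, -0.001]
contact_force: [0.4, 0.7, -5.7]
grip_width: 0.0163
gripper_force: 79.1
```

```bash
python3 -c "
from h import *
goto(.5983,.2780,.157,6.1)
t=viewer.grab_frame('top');s=viewer.grab_frame('side')
np.save('t2.npy',t,allow_pickle=True);np.save('s2.npy',s,allow_pickle=True)
def c(p,x,y,w,h,k): return cv2.resize(p['pixels'][y:y+h,x:x+w,::-1],(w*k,h*k),interpolation=2)
cv2.imwrite('pics/m8.png',np.hstack([c(s,190,210,140,150,4),c(t,185,170,60,150,4)]))
"
```

```text
t 11.82 tcp [0.5983 0.2805 0.1577] yaw 6.2 cf [ 0.4  0.7 -5.7] w 0.016345839250250384 gf 79.10872220993042 tilt 0.05
shift/.2 [-0.0015  0.0122  0.0035] turn 0.0011384364232280102
```

View pics/m8.png

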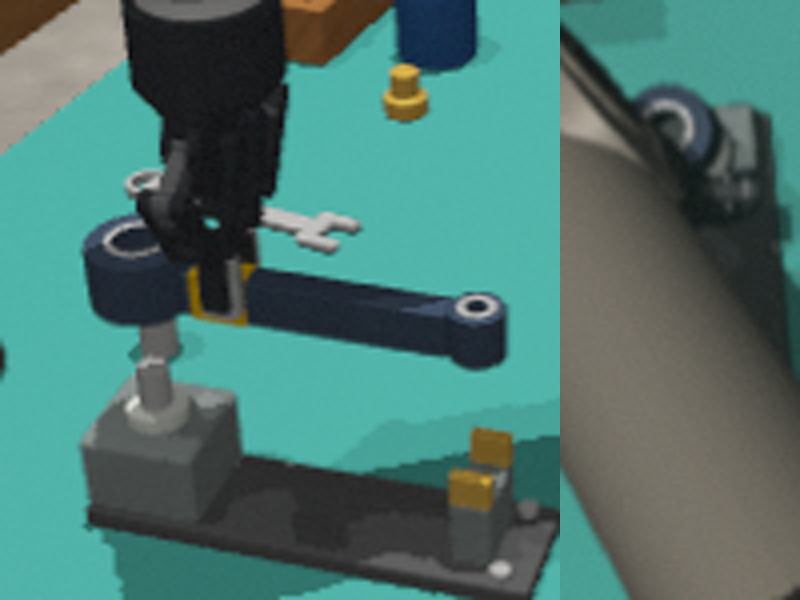

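Hub bore: side crop (134,238), top crop (109,124). Eye: side crop (478,306). I compute what error is left.

```bash
python3 -c "
from h import *
t=np.load('t2.npy',allow_pickle=True).item();s=np.load('s2.npy',allow_pickle=True).item()
hs=[223.1,269.1];es=[309.1,286.1];ht=[211.9,200.6]
u=.1577-.0255
print(tri(t,ht,s,hs),at_z(s,[hs],u+.036),at_z(t,[ht],u+.036),at_z(s,[es],u+.028))
o=get_obs();print(np.abs(o['qvel']).max())"
```

```text
(array([0.65357579, 0.28387179, 0.16733202]), np.float64(0.0023782121763445026)) [[0.65140665 0.28488607 0.1682    ]] [[0.65450338 0.28426229 0.1682    ]] [[0.46812358 0.26508662 0.1602    ]]
0.002678079665861544
```

```bash
python3 -c "
from h import *
print(r.hand_in())"
```

```text
the job is handed in; nothing more can be done
None
```

The job is handed in: the isolator handle is at its off stop, and the lever is held level with its hub about 2 mm from the spindle axis, its eye about 3 mm from the fork, and about 42 mm of air above the spindle tip; the hand-in call returned no verdict.

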